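# Seat the relay and reset the rig

### The arm

A 7-joint arm with a two-finger parallel gripper is mounted at the origin on the work surface. World frame = base frame: x ahead of the robot, y to its left, z up, the work surface at z = 0. Lengths are in m, angles in rad, forces in N, time in s.
With the tool pointing down it reaches from about 0.4 to 0.925 m from the base axis. Payload 5.6 kg.
Tool frame: the origin (TCP) lies where the fingers leave the gripper's body, on its centre line; the fingertips stand 73 mm ahead of it and the grasp point (between the pads) lies 54 mm ahead of it (arm.tcp_to_grasp is the distance from the TCP to the grasp point, in m); z points along the fingers, y is the line along which they close (so a half turn about z gives the same grasp; the last joint's range is limited). The gripper opens to 85 mm and grips with 20 to 120 N. Pads are 22 mm wide; open, the fingers measure 114 mm over their backs; the gripper's body (76 mm by 85 mm) begins 54 mm behind the grasp point. The pads swing forward as they close: fully open they stand 13 mm farther back than shut.
Start: joints at [-1.382, 0.468, -0.012, 1.603, 0.006, 1.071, -0.056], TCP at [0.149, 0.633, 0.304] pointing down, gripper open.
Joint ranges: [-2.53, 2.53], [-0.31, 2.02], [-1.57, 1.55], [0.28, 2.44], [-1.29, 4.43], [0.15, 1.84], [-2.92, 2.92]. Speed limits (rad/s): [2.57, 2.57, 3.14, 3.14, 3.14, 3.14, 3.14].

### API

Orientations are given as a unit quaternion [x, y, z, w].
In Python, from plant import arm gives the robot as it stands.
- The arm moves only by the tool arm_command, never from a script. Its argument "increments" is a list of rows, each an object with "dp": the shift along the tool's x, y, z normalised to -1 to 1, where 1 is 1 m, a list of three; "dr": the turn, a rotation vector about the tool's x, y, z normalised to -1 to 1, where 1 is 45 degrees, a list of three; "fingers": the opening, from -1 (shut) to 1 (fully open). A call has exactly 8 rows; each row is the pose to reach, as a shift and turn from the pose commanded when the call began, along the tool's axes at that moment; what a row does not reach only later rows make up. A row lasts 1/8 s, in which the tool goes at most 62.5 mm and 10.7 degrees, less where a joint would pass 70% of its speed; a pose out of reach is approached as far as the arm can. A call with a number of a shift or a turn outside -1 to 1 is refused whole. A call with a gripper value outside its range is refused whole. The fingers move at their own pace and stop on an object; "grip_force" is the grip in N (left out, the last holds). Time passes only in rows, so rows that repeat a pose let the fingers close, or fill a call up. It gives the time, the measured TCP pose, the force, the opening and the grip force at its end, in the units of the state.
- arm.get_state(): the state, without advancing time (a new reading comes with each control period).
- arm.read_camera(name): name is "side" or "top"; returns the picture (400x640x3 uint8, blue, green, red); there is no depth.
- arm.camera_info(name): a dict with "intrinsics" (3x3 intrinsics, pixels), "rvec" (rotation vector, rad) and "tvec" (3), from world to camera coordinates, as OpenCV has them. Camera axes: x right, y down, z forward; pixel columns grow to the right and rows downward; lengths in m; the calibration is good to about 2 mm. A picture is of the moment at which its call begins. camera_info takes no time and is no camera call.
- arm.finish_job(): hands the job in; it is judged then, once.
The state is a dict: "t": time; "qpos": joint angles; "qvel": joint speeds; "tau": joint torques, N m; "eef_pos": TCP position; "eef_rot": TCP orientation; "wrist_force": force on the tool from outside, world axes, zero at the start; "moment": the same for the moment, N m; "grip_width": finger opening in m; "grip_force": force on a finger pad.
Only numpy, scipy, OpenCV 4.12 (cv2) and the standard library are available. Lean on these libraries where they do the work, as an engineer would, in place of code of your own. Each camera call takes 0.05 s, during which the arm holds its last target. There are 200 camera calls.

### The job

The large metal-can relay on the white breadboard is standing up out of its socket: with the fingertips, push it gently straight down until it is fully home, then press the round key on the console well down to reset the rig, gently too, let it spring back, and withdraw. Do not touch the other parts on the board or the other keys, do not grip or lift anything, and leave everything loose on the bench where it is.

Things in the scene. Friction and masses are not known exactly. Their poses are not given: they have to be found in the camera images.
- relay (a joint): How far the large relay has been pushed into its socket, m: 0 = standing 12 mm proud with its pins showing, 0.012 = fully home, resting on the socket. It starts between 0 and 0.003. Sliding friction is about 5 N all the way; it stays where it is left and cannot be pulled out upward.
- relay_top (a point): Centre of the flat top of the large relay, a plain steel can 32 x 44 x 30 mm high (short side along the board's x). Its top stands 58 mm above the socket's origin at joint 0 and 46 mm when home. The socket's upper part is sprung (1 mm per 4 N, up to 4 mm): push until 8 to 10 N is felt, with the top about 2 mm below its home height; let go, it rises to the home height.
- relay_socket: Base of the large relay's black socket, 36 x 48 mm, fixed on the board. It is 16 mm high in all. Origin: centre of its underside, on the board's top (12 mm above the table). It is in any of four places in a row along the board's y axis, 75 mm apart; z up.
- board: White breadboard of five panels on a metal plate, 190 (its x) x 320 (its y) mm, top 12 mm above the table, fixed. Origin: centre of its underside; x points away from the robot, turned up to 0.25 rad.
- round_key (a joint): Travel of the round reset key, m: 0 = up, 0.010 = fully down (hard stop); half way down already counts. It springs back; it starts to move at about 1 N, needs 4 N half way and 7 N to be fully down.
- round_key_top (a point): Centre of the top of the round key: a white cap 26 mm in diameter, the only round one, its top 18 mm above the console's top and 54 mm above the table when up, moving straight down by up to 10 mm.
- round_key_base: Fixed black bezel of the round key, 44 x 36 x 6 mm, origin at the centre of its underside, on the console's top. The three keys swap places along the console's y axis, 60 mm apart.
- console: Grey fixed console 130 (its x) x 200 (its y) x 36 mm high with a row of three white keys on the half nearest the robot and a display standing 10 mm up on the far half. Origin: centre of its underside; x points away from the robot.
- square_key_base: Bystander: bezel, 44 x 36 x 6 mm, with the square key (25 x 25 mm white cap, top 18 mm above the console's top). Origin: centre of its underside. Not to be touched.
- square_key (a joint): Travel of the square key, m: 0 = up.
- bar_key_base: Bystander: bezel, 44 x 36 x 6 mm, with the bar key (36 x 12 mm white cap, long along the console's x, top 18 mm above the console's top). Origin: centre of its underside. Not to be touched.
- bar_key (a joint): Travel of the bar key, m: 0 = up.
- small_relay_1: Bystander: small steel relay can 20 x 24 mm on a black socket 24 x 28 mm, 36 mm high in all, fixed on the board. Origin: centre of its underside.
- small_relay_2: Bystander: the same as small_relay_1.
- capacitor: Bystander: upright black cylinder, 22 mm in diameter, 40 mm high, fixed on the board. Origin: centre of its underside.
- spare_relay: Bystander, loose. Small steel can 20 x 24 x 22 mm high, on the part of the board nearest the robot, about 80 mm nearer than the row of modules. Origin: centre of its underside.
- multimeter: Bystander, loose. Yellow meter, 150 x 75 x 40 mm high, lying flat to the left of the board. Origin: centre of its underside.
- spool: Bystander, loose. Grey spool, 52 mm in diameter, 40 mm high, standing. Origin: centre of its underside.
- screwdriver: Bystander, loose. Screwdriver 170 mm long with a black handle, lying between robot and console.
- battery: Bystander, loose. Block battery 26 x 48 x 17 mm high, lying flat. Origin: centre of its underside.
- pin_jar: Bystander, loose. Clear jar with black cap, 44 mm in diameter, 55 mm high. Origin: centre of its underside.

How it is judged:
By the outcome, as a careful person would: the job done as asked, in the order asked, and still so for the second after the job is handed in, with the robot touching nothing.
It also fails if it takes over 38 s, if anything falls off the work surface, if the arm or the gripper's body presses on something with over 40 N, if the wrist force passes 120 N, or if a joint passes its speed limit or range.

## Working session

There is one attempt and no reset: what is moved stays moved. The work goes in short steps, Python scripts to look and compute and a tool call to move; the robot and the scene stay as the last step left them, time stands still between calls to the robot, and variables do not carry over. Pictures are saved under pics/ and viewed, at most 10 in all, crops included, and the job is handed in when it is done.

Besides the shell and the picture viewer there is one more tool, called after "Emit:" as a command line: name --argument value ..., lists and objects as JSON in quotes. arm_command: Moves the arm, as the interface text tells. Scaled input: -1 to 1 covers 1 m each way for a shift and 45 degrees each way for a turn. Its arguments: {"type":"object","properties":{"increments":{"type":"array"},"grip_force":{"type":"number"}},"required":["increments"]}

```bash
mkdir -p pics; python3 - <<'E'
from plant import arm
import cv2
for n in("top","side"):
    cv2.imwrite(f"pics/{n}0.png",arm.read_camera(n)); i=arm.camera_info(n); print(n,i)
s=arm.get_state();print({k:s[k] for k in("t","eef_pos","eef_rot","wrist_force","grip_width")})
E
```

```text
top {'intrinsics': array([[496.55966326,   0.        , 318.70974448],
       [  0.        , 496.55966326, 205.02247169],
       [  0.        ,   0.        ,   1.        ]]), 'rvec': array([ 2.08371181, -2.12980557,  0.23546351]), 'tvec': array([-0.00585224,  0.58479811,  1.25564639])}
side {'intrinsics': array([[382.3304444 ,   0.        , 318.88632525],
       [  0.        , 382.3304444 , 208.97320862],
       [  0.        ,   0.        ,   1.        ]]), 'rvec': array([ 2.32834177, -0.18045357,  0.097027  ]), 'tvec': array([-0.55633006,  0.12148828,  1.34672907])}
{'t': 0.1, 'eef_pos': array([0.14928406, 0.63222588, 0.30302417]), 'eef_rot': array([ 1.15681328e-01,  9.93286058e-01, -7.97601639e-04, -3.66923172e-05]), 'wrist_force': array([ 0.92884687, -0.08534879, -0.91375813]), 'grip_width': 0.08556629021580275}
```

View pics/top0.png

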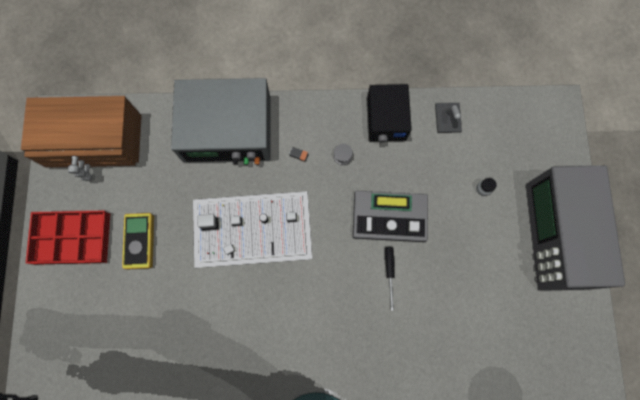

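View pics/side0.png

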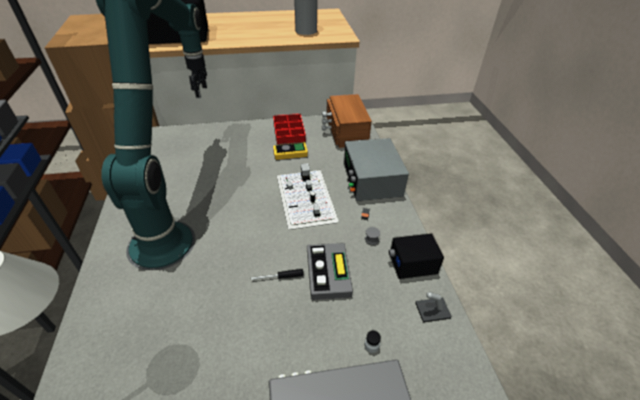

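Top view: the large relay is at the board's left end near (207,222), and the round key is the console's middle key near (391,226). I'll enlarge both.

```bash
python3 - <<'E'
import cv2,numpy as np
a=cv2.imread("pics/top0.png")
c=cv2.resize(a[185:275,185:320],None,fx=5.5,fy=5.5,interpolation=cv2.INTER_CUBIC)
cv2.imwrite("pics/c1.png",c)
c=cv2.resize(a[180:250,345:435],None,fx=8,fy=8,interpolation=cv2.INTER_CUBIC)
cv2.imwrite("pics/c2.png",c)
b=cv2.imread("pics/side0.png")
c1=cv2.resize(b[155:230,270:345],None,fx=5.3,fy=5.3,interpolation=cv2.INTER_CUBIC)
c2=cv2.resize(b[235:310,295:370],None,fx=5.3,fy=5.3,interpolation=cv2.INTER_CUBIC)
cv2.imwrite("pics/c3.png",np.hstack([c1,c2]))
E
```

```text
(no output)
```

View pics/c1.png

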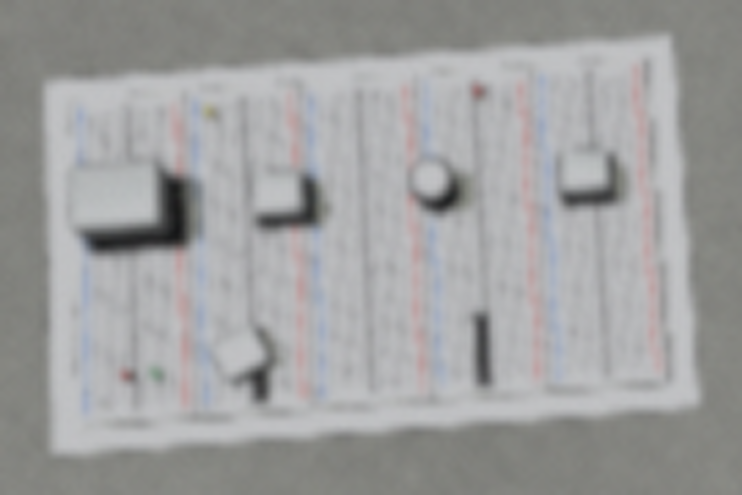

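View pics/c2.png

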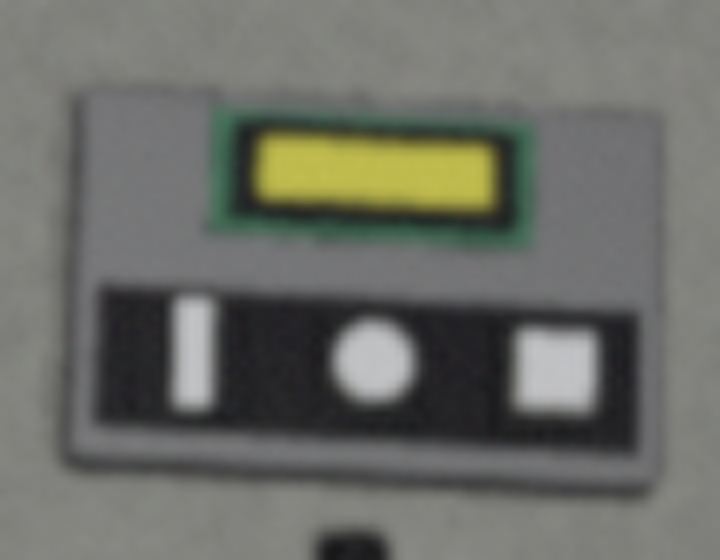

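View pics/c3.png

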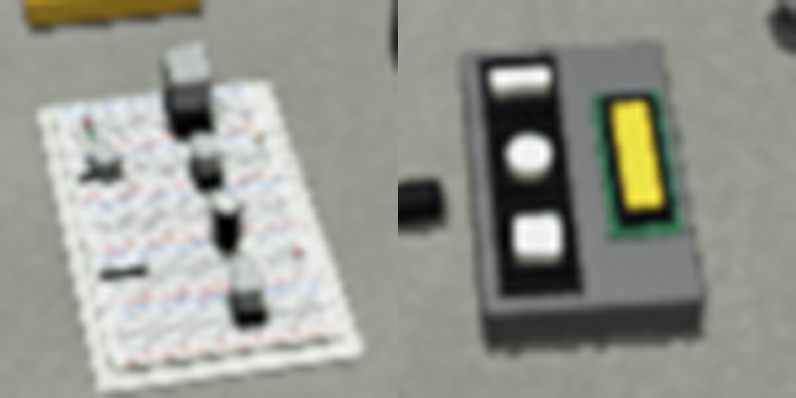

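Crop c1: relay top face about x 72–161, y 167–232. Its neighbours are a small relay, a capacitor and another small relay. Crop c2: round cap centred at (374,361), between the bar key (left) and the square key (right).

```bash
cat >h.py <<'E'
import numpy as np,cv2
from plant import arm
def cam(n):
    i=arm.camera_info(n);return np.array(i["intrinsics"]),cv2.Rodrigues(np.array(i["rvec"]))[0],np.array(i["tvec"])
def ray(n,uv,z):
    K,R,t=cam(n);d=R.T@np.linalg.inv(K)@np.r_[uv,1];c=-R.T@t
    return c+d*(z-c[2])/d[2]
def proj(n,P):
    K,R,t=cam(n);p=(R@np.atleast_2d(P).T).T+t;p=p@K.T;return p[:,:2]/p[:,2:]
E
python3 - <<'E'
from h import *
def px(u,v,o,f): return ((u+.5)/f-.5+o[0],(v+.5)/f-.5+o[1])
B=[ray("top",px(u,v,(185,185),5.5),.012) for u,v in[(45,82),(670,37),(698,403),(55,452)]]
B=np.array(B)[:,:2];print("board",B,B.mean(0),[np.linalg.norm(B[i]-B[i-1]) for i in range(4)])
d=B[0]-B[1]+B[3]-B[2];yaw=np.arctan2(-d[0],d[1]);print("yaw",yaw)
R=np.array([[np.cos(yaw),-np.sin(yaw)],[np.sin(yaw),np.cos(yaw)]])
for nm,u,v,z in[("big",117,199,.069),("s1",280,190,.048),("cap",433,184,.052),("s2",587,172,.048)]:
    p=ray("top",px(u,v,(185,185),5.5),z);print(nm,p,R.T@(p[:2]-B.mean(0)))
for nm,u,v in[("bar",194,352),("round",374,361),("sq",556,370)]:
    print(nm,ray("top",px(u,v,(345,180),8),.054))
for nm,u,v in[("bar",520,80),("round",529,155),("sq",537,236)]:
    print(nm,"side",ray("side",px(u-397.5,v,(295,235),5.3),.054))
print("big side",ray("side",px(187,60,(270,155),5.3),.069))
C=np.array([ray("top",px(u,v,(345,180),8),.036)[:2] for u,v in[(82,90),(660,115)]]);d=C[0]-C[1];print("con yaw",np.arctan2(-d[0],d[1]))
p=ray("top",px(117,199,(185,185),5.5),.069)
# predicted relay top outline in c1
for z in(.07,.067):
  c=np.array([[sx*.016,sy*.022] for sx,sy in((1,1),(1,-1),(-1,-1),(-1,1))])@R.T+p[:2]
  q=proj("top",np.c_[c,[z]*4]);print(((q-185+.5)*5.5).round())
E
```

```text
board [[0.61951137 0.32983973]
 [0.63603994 0.01443136]
 [0.45036999 0.0037498 ]
 [0.433259   0.31877115]] [0.53479508 0.16669801] [np.float64(0.18658097066856089), np.float64(0.3158411471999597), np.float64(0.18597695188790211), np.float64(0.31548570864577163)]
yaw 0.05330916451442303
big [0.54754622 0.27901671 0.069     ] [0.01871781 0.11147971]
s1 [0.55436808 0.2046444  0.048     ] [0.02156713 0.03684956]
cap [0.55492652 0.12982841 0.052     ] [ 0.01813829 -0.03788991]
s2 [0.56003891 0.05528459 0.048     ] [ 0.01927143 -0.11260023]
bar [ 0.53347428 -0.15073726  0.054     ]
round [ 0.52913516 -0.21037236  0.054     ]
sq [ 0.52478558 -0.27061598  0.054     ]
bar side [ 0.53376985 -0.15499891  0.054     ]
round side [ 0.5298276  -0.21404518  0.054     ]
sq side [ 0.52486596 -0.2733641   0.054     ]
big side [0.5502414  0.28254082 0.069     ]
con yaw -0.06636261755842815
[[ 70. 170.]
 [162. 163.]
 [164. 229.]
 [ 72. 235.]]
[[ 72. 171.]
 [163. 164.]
 [165. 230.]
 [ 73. 237.]]
```

Emit:
arm_command --increments '[{"dp":[-0.02,-0.01,0],"dr":[0,0,-0.04],"fingers":-1},{"dp":[-0.055,-0.03,0],"dr":[0,0,-0.1],"fingers":-1},{"dp":[-0.1,-0.055,0.01],"dr":[0,0,-0.16],"fingers":-1},{"dp":[-0.15,-0.08,0.02],"dr":[0,0,-0.22],"fingers":-1},{"dp":[-0.2,-0.107,0.03],"dr":[0,0,-0.28],"fingers":-1},{"dp":[-0.25,-0.134,0.04],"dr":[0,0,-0.33],"fingers":-1},{"dp":[-0.295,-0.158,0.05],"dr":[0,0,-0.355],"fingers":-1},{"dp":[-0.33,-0.176,0.055],"dr":[0,0,-0.364],"fingers":-1}]' --grip_force 20

```text
t: 1.1
eef_pos: [0.4316, 0.3831, 0.248]
eef_rot: [-0.026, 1.0, -0.001, -0.0]
wrist_force: [-1.0, -0.1, -0.2]
grip_width: -0.0003
grip_force: 0.0
```

```bash
cat >g.py <<'E'
import sys
from h import *
from scipy.spatial.transform import Rotation as Ro
s=arm.get_state();R=Ro.from_quat(s["eef_rot"]).as_matrix();p=np.array(s["eef_pos"])
print(s["t"],p.round(4),R.round(3).tolist(),np.round(s["wrist_force"],2),round(s["grip_width"],4))
g=np.array(list(map(float,sys.argv[1:4])));print("tool delta",(R.T@(g-p)).round(4))
E
python3 g.py .548 .280 .243
```

```text
1.1 [0.4316 0.3831 0.248 ] [[-0.999, -0.052, -0.001], [-0.052, 0.999, -0.001], [0.001, -0.001, -1.0]] [-0.98 -0.09 -0.23] -0.0003
tool delta [-0.1109 -0.1091  0.0051]
```

Emit:
arm_command --increments '[{"dp":[-0.015,-0.015,0],"dr":[0,0,0],"fingers":-1},{"dp":[-0.045,-0.044,0.01],"dr":[0,0,0],"fingers":-1},{"dp":[-0.08,-0.078,0.02],"dr":[0,0,0],"fingers":-1},{"dp":[-0.104,-0.102,0.035],"dr":[0,0,0],"fingers":-1},{"dp":[-0.111,-0.109,0.055],"dr":[0,0,0],"fingers":-1},{"dp":[-0.111,-0.109,0.075],"dr":[0,0,0],"fingers":-1},{"dp":[-0.111,-0.109,0.083],"dr":[0,0,0],"fingers":-1},{"dp":[-0.111,-0.109,0.083],"dr":[0,0,0],"fingers":-1}]'

```text
t: 2.1
eef_pos: [0.5454, 0.2839, 0.1651]
eef_rot: [-0.028, 1.0, -0.0, -0.001]
wrist_force: [0.4, 0.6, 0.3]
grip_width: -0.0002
grip_force: 0.0
```

```bash
python3 g.py .548 .280 .131; python3 - <<'E'
from h import *
a=np.hstack([cv2.resize(arm.read_camera(n)[r:r+90,c:c+90],None,fx=4.4,fy=4.4,interpolation=cv2.INTER_CUBIC) for n,r,c in(("top",180,165),("side",130,260))])
cv2.imwrite("pics/d1.png",a)
E
```

```text
2.1 [0.5454 0.2839 0.1651] [[-0.998, -0.056, -0.002], [-0.056, 0.998, -0.0], [0.002, -0.0, -1.0]] [0.39 0.63 0.32] -0.0002
tool delta [-0.0024 -0.0041  0.0341]
```

View pics/d1.png

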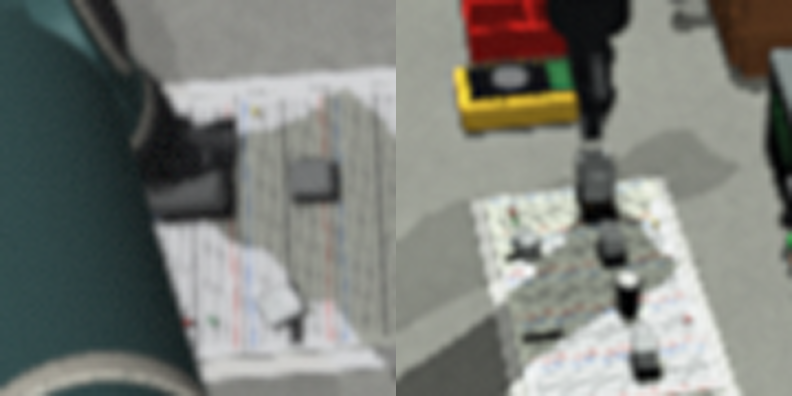

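The closed fingertips are above the relay's steel top, about (595,150) in the right half, with the other parts clear. The measured position is 4 mm off, so I'll correct it while descending.

Emit:
arm_command --increments '[{"dp":[-0.0012,-0.002,0.003],"dr":[0,0,0],"fingers":-1},{"dp":[-0.0024,-0.004,0.007],"dr":[0,0,0],"fingers":-1},{"dp":[-0.0024,-0.004,0.011],"dr":[0,0,0],"fingers":-1},{"dp":[-0.0024,-0.004,0.015],"dr":[0,0,0],"fingers":-1},{"dp":[-0.0024,-0.004,0.018],"dr":[0,0,0],"fingers":-1},{"dp":[-0.0024,-0.004,0.02],"dr":[0,0,0],"fingers":-1},{"dp":[-0.0024,-0.004,0.021],"dr":[0,0,0],"fingers":-1},{"dp":[-0.0024,-0.004,0.021],"dr":[0,0,0],"fingers":-1}]'

```text
t: 3.2
eef_pos: [0.5495, 0.2788, 0.1449]
eef_rot: [-0.027, 1.0, 0.0, 0.0]
wrist_force: [-0.1, -0.5, 0.2]
grip_width: -0.0005
grip_force: 0.0
```

```bash
python3 g.py .548 .280 .131
```

```text
3.2 [0.5495 0.2788 0.1449] [[-0.999, -0.054, 0.0], [-0.054, 0.999, 0.0], [-0.0, 0.0, -1.0]] [-0.14 -0.5   0.2 ] -0.0005
tool delta [0.0014 0.0013 0.0139]
```

Emit:
arm_command --increments '[{"dp":[0,0,0.001],"dr":[0,0,0],"fingers":-1},{"dp":[0,0,0.002],"dr":[0,0,0],"fingers":-1},{"dp":[0,0,0.003],"dr":[0,0,0],"fingers":-1},{"dp":[0,0,0.004],"dr":[0,0,0],"fingers":-1},{"dp":[0,0,0.005],"dr":[0,0,0],"fingers":-1},{"dp":[0,0,0.006],"dr":[0,0,0],"fingers":-1},{"dp":[0,0,0.007],"dr":[0,0,0],"fingers":-1},{"dp":[0,0,0.008],"dr":[0,0,0],"fingers":-1}]'

```text
t: 4.2
eef_pos: [0.5495, 0.2788, 0.137]
eef_rot: [-0.027, 1.0, 0.0, 0.0]
wrist_force: [-0.3, -0.9, 4.7]
grip_width: -0.0003
grip_force: 2.3
```

Contact at about 5 N (friction), and the relay is sliding. I'll continue more slowly.

Emit:
arm_command --increments '[{"dp":[0,0,0.001],"dr":[0,0,0],"fingers":-1},{"dp":[0,0,0.002],"dr":[0,0,0],"fingers":-1},{"dp":[0,0,0.003],"dr":[0,0,0],"fingers":-1},{"dp":[0,0,0.004],"dr":[0,0,0],"fingers":-1},{"dp":[0,0,0.005],"dr":[0,0,0],"fingers":-1},{"dp":[0,0,0.006],"dr":[0,0,0],"fingers":-1},{"dp":[0,0,0.006],"dr":[0,0,0],"fingers":-1},{"dp":[0,0,0.006],"dr":[0,0,0],"fingers":-1}]'

```text
t: 5.2
eef_pos: [0.5495, 0.2788, 0.1309]
eef_rot: [-0.027, 1.0, 0.0, 0.0]
wrist_force: [-0.7, -0.2, 4.2]
grip_width: -0.0001
grip_force: 1.9
```

Emit:
arm_command --increments '[{"dp":[0,0,0.0003],"dr":[0,0,0],"fingers":-1},{"dp":[0,0,0.0006],"dr":[0,0,0],"fingers":-1},{"dp":[0,0,0.0009],"dr":[0,0,0],"fingers":-1},{"dp":[0,0,0.0012],"dr":[0,0,0],"fingers":-1},{"dp":[0,0,0.0015],"dr":[0,0,0],"fingers":-1},{"dp":[0,0,0.0018],"dr":[0,0,0],"fingers":-1},{"dp":[0,0,0.0018],"dr":[0,0,0],"fingers":-1},{"dp":[0,0,0.0018],"dr":[0,0,0],"fingers":-1}]'

```text
t: 6.2
eef_pos: [0.5495, 0.2788, 0.1292]
eef_rot: [-0.027, 1.0, 0.0, 0.0]
wrist_force: [-0.5, -0.1, 5.6]
grip_width: -0.0
grip_force: 2.6
```

Emit:
arm_command --increments '[{"dp":[0,0,0.0002],"dr":[0,0,0],"fingers":-1},{"dp":[0,0,0.0004],"dr":[0,0,0],"fingers":-1},{"dp":[0,0,0.0006],"dr":[0,0,0],"fingers":-1},{"dp":[0,0,0.0008],"dr":[0,0,0],"fingers":-1},{"dp":[0,0,0.0008],"dr":[0,0,0],"fingers":-1},{"dp":[0,0,0.0008],"dr":[0,0,0],"fingers":-1},{"dp":[0,0,0.0008],"dr":[0,0,0],"fingers":-1},{"dp":[0,0,0.0008],"dr":[0,0,0],"fingers":-1}]'

```text
t: 7.2
eef_pos: [0.5495, 0.2788, 0.1287]
eef_rot: [-0.027, 1.0, 0.0, 0.0]
wrist_force: [-1.9, -0.5, 7.1]
grip_width: 0.0001
grip_force: 3.6
```

Emit:
arm_command --increments '[{"dp":[0,0,0.0002],"dr":[0,0,0],"fingers":-1},{"dp":[0,0,0.0004],"dr":[0,0,0],"fingers":-1},{"dp":[0,0,0.0006],"dr":[0,0,0],"fingers":-1},{"dp":[0,0,0.0006],"dr":[0,0,0],"fingers":-1},{"dp":[0,0,0.0006],"dr":[0,0,0],"fingers":-1},{"dp":[0,0,0.0006],"dr":[0,0,0],"fingers":-1},{"dp":[0,0,0.0006],"dr":[0,0,0],"fingers":-1},{"dp":[0,0,0.0006],"dr":[0,0,0],"fingers":-1}]'

```text
t: 8.2
eef_pos: [0.5495, 0.2788, 0.1283]
eef_rot: [-0.027, 1.0, 0.0, 0.0]
wrist_force: [-1.9, -1.1, 8.7]
grip_width: -0.0001
grip_force: 4.3
```

The force rises at 4 N/mm and reads 8.7 N, so the relay is fully home. I'll lift and cross to the console.

Emit:
arm_command --increments '[{"dp":[0,0,-0.003],"dr":[0,0,0],"fingers":-1},{"dp":[0,0,-0.015],"dr":[0,0,0],"fingers":-1},{"dp":[0,0,-0.04],"dr":[0,0,0],"fingers":-1},{"dp":[0.001,-0.01,-0.06],"dr":[0,0,0],"fingers":-1},{"dp":[0.003,-0.035,-0.07],"dr":[0,0,0],"fingers":-1},{"dp":[0.007,-0.075,-0.072],"dr":[0,0,0],"fingers":-1},{"dp":[0.012,-0.125,-0.072],"dr":[0,0,0],"fingers":-1},{"dp":[0.017,-0.175,-0.072],"dr":[0,0,0],"fingers":-1}]'

```text
t: 9.2
eef_pos: [0.541, 0.0994, 0.1997]
eef_rot: [-0.026, 1.0, -0.0, -0.0]
wrist_force: [0.7, 0.1, -0.9]
grip_width: -0.0003
grip_force: 0.0
```

Emit:
arm_command --increments '[{"dp":[0.005,-0.05,0],"dr":[0,0,0],"fingers":-1},{"dp":[0.01,-0.1,0],"dr":[0,0,0],"fingers":-1},{"dp":[0.015,-0.15,0],"dr":[0,0,0],"fingers":-1},{"dp":[0.02,-0.2,0],"dr":[0,0,0],"fingers":-1},{"dp":[0.024,-0.25,0],"dr":[0,0,0],"fingers":-1},{"dp":[0.028,-0.285,0],"dr":[0,0,0],"fingers":-1},{"dp":[0.03,-0.305,0],"dr":[0,0,0],"fingers":-1},{"dp":[0.03,-0.313,0],"dr":[0,0,0],"fingers":-1}]'

```text
t: 10.2
eef_pos: [0.5279, -0.2124, 0.1996]
eef_rot: [-0.026, 1.0, 0.0, -0.0]
wrist_force: [0.5, -0.1, 0.5]
grip_width: 0.0003
grip_force: 0.0
```

```bash
python3 g.py .529 -.2115 .127; python3 - <<'E'
from h import *
i=[arm.read_camera(n) for n in("top","side")]
a=np.hstack([cv2.resize(i[k][r:r+90,c:c+90],None,fx=4.4,fy=4.4,interpolation=cv2.INTER_CUBIC) for k,r,c in((0,180,185),(1,140,260))])
cv2.imwrite("pics/d2.png",a)
E
```

```text
10.2 [ 0.5279 -0.2124  0.1996] [[-0.999, -0.052, -0.001], [-0.052, 0.999, 0.0], [0.001, 0.0, -1.0]] [ 0.5  -0.14  0.52] 0.0003
tool delta [-0.0012  0.0008  0.0726]
```

View pics/d2.png

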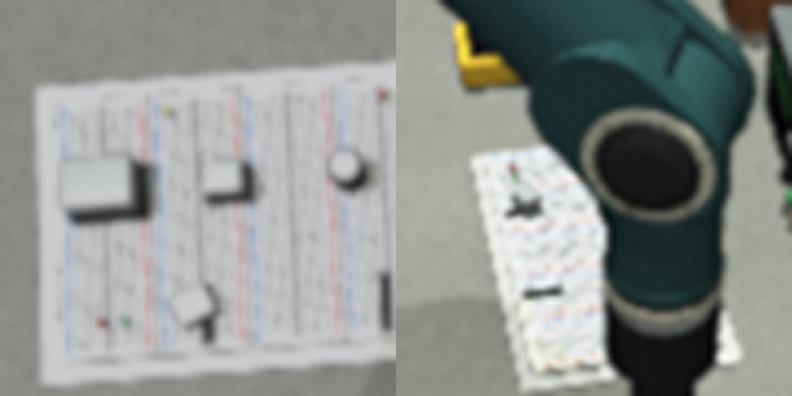

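The relay at (98,182) in the left half now sits lower on its socket, and the spare relay and neighbours haven't moved. I'll descend to the round key.

Emit:
arm_command --increments '[{"dp":[-0.001,0.001,0.005],"dr":[0,0,0],"fingers":-1},{"dp":[-0.001,0.001,0.018],"dr":[0,0,0],"fingers":-1},{"dp":[-0.001,0.001,0.034],"dr":[0,0,0],"fingers":-1},{"dp":[-0.001,0.001,0.048],"dr":[0,0,0],"fingers":-1},{"dp":[-0.001,0.001,0.058],"dr":[0,0,0],"fingers":-1},{"dp":[-0.001,0.001,0.064],"dr":[0,0,0],"fingers":-1},{"dp":[-0.001,0.001,0.067],"dr":[0,0,0],"fingers":-1},{"dp":[-0.001,0.001,0.067],"dr":[0,0,0],"fingers":-1}]'

```text
t: 11.3
eef_pos: [0.5299, -0.2101, 0.1328]
eef_rot: [-0.027, 1.0, -0.0, 0.0]
wrist_force: [-0.7, 0.1, 0.6]
grip_width: 0.0002
grip_force: 0.0
```

```bash
python3 g.py .529 -.2115 .119; python3 - <<'E'
from h import *
a=cv2.resize(arm.read_camera("side")[220:320,270:380],None,fx=5,fy=5,interpolation=cv2.INTER_CUBIC)
cv2.imwrite("pics/d3.png",a)
E
```

```text
11.3 [ 0.5299 -0.2101  0.1328] [[-0.999, -0.054, 0.0], [-0.054, 0.999, -0.0], [-0.0, -0.0, -1.0]] [-0.66  0.12  0.57] 0.0002
tool delta [ 0.001  -0.0014  0.0138]
```

View pics/d3.png

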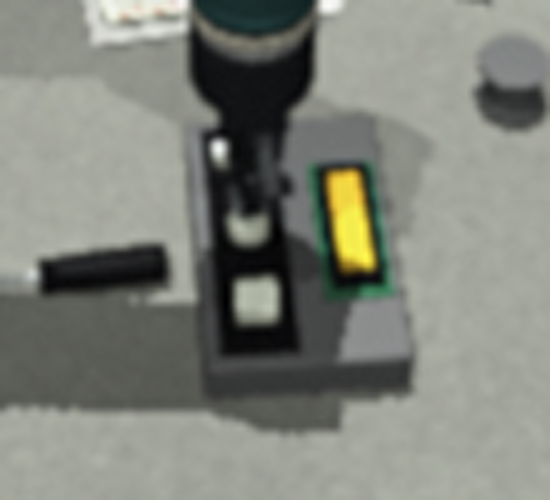

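The fingertips are over the round cap at (248,225), clear of the bar and square keys. I'll press to about 8 mm.

Emit:
arm_command --increments '[{"dp":[0.001,-0.001,0.002],"dr":[0,0,0],"fingers":-1},{"dp":[0.001,-0.001,0.004],"dr":[0,0,0],"fingers":-1},{"dp":[0.001,-0.001,0.006],"dr":[0,0,0],"fingers":-1},{"dp":[0.001,-0.001,0.008],"dr":[0,0,0],"fingers":-1},{"dp":[0.001,-0.001,0.01],"dr":[0,0,0],"fingers":-1},{"dp":[0.001,-0.001,0.012],"dr":[0,0,0],"fingers":-1},{"dp":[0.001,-0.001,0.0135],"dr":[0,0,0],"fingers":-1},{"dp":[0.001,-0.001,0.0135],"dr":[0,0,0],"fingers":-1}]'

```text
t: 12.35
eef_pos: [0.5289, -0.2111, 0.1193]
eef_rot: [-0.027, 1.0, 0.0, 0.0]
wrist_force: [-1.9, 0.7, 5.0]
grip_width: -0.0
grip_force: 2.6
```

Emit:
arm_command --increments '[{"dp":[0,0,0.0005],"dr":[0,0,0],"fingers":-1},{"dp":[0,0,0.001],"dr":[0,0,0],"fingers":-1},{"dp":[0,0,0.001],"dr":[0,0,0],"fingers":-1},{"dp":[0,0,0.001],"dr":[0,0,0],"fingers":-1},{"dp":[0,0,0.001],"dr":[0,0,0],"fingers":-1},{"dp":[0,0,0.001],"dr":[0,0,0],"fingers":-1},{"dp":[0,0,0.001],"dr":[0,0,0],"fingers":-1},{"dp":[0,0,0.001],"dr":[0,0,0],"fingers":-1}]'

```text
t: 13.35
eef_pos: [0.5289, -0.2111, 0.1185]
eef_rot: [-0.027, 1.0, 0.0, 0.0]
wrist_force: [-1.5, 0.7, 5.5]
grip_width: -0.0001
grip_force: 2.9
```

Emit:
arm_command --increments '[{"dp":[0,0,-0.003],"dr":[0,0,0],"fingers":-1},{"dp":[0,0,-0.008],"dr":[0,0,0],"fingers":-1},{"dp":[0,0,-0.014],"dr":[0,0,0],"fingers":-1},{"dp":[0,0,-0.03],"dr":[0,0,0],"fingers":-1},{"dp":[0,0,-0.06],"dr":[0,0,0],"fingers":-1},{"dp":[0,0,-0.09],"dr":[0,0,0],"fingers":-1},{"dp":[0,0,-0.11],"dr":[0,0,0],"fingers":-1},{"dp":[0,0,-0.12],"dr":[0,0,0],"fingers":-1}]'

```text
t: 14.35
eef_pos: [0.5293, -0.2112, 0.2402]
eef_rot: [-0.027, 1.0, -0.0, 0.001]
wrist_force: [0.1, 0.2, 0.4]
grip_width: 0.0002
grip_force: 0.0
```

Emit:
arm_command --increments '[{"dp":[0,0,-0.01],"dr":[0,0,0],"fingers":-1},{"dp":[0,0,-0.03],"dr":[0,0,0],"fingers":-1},{"dp":[0,0,-0.05],"dr":[0,0,0],"fingers":-1},{"dp":[0,0,-0.06],"dr":[0,0,0],"fingers":-1},{"dp":[0,0,-0.06],"dr":[0,0,0],"fingers":-1},{"dp":[0,0,-0.06],"dr":[0,0,0],"fingers":-1},{"dp":[0,0,-0.06],"dr":[0,0,0],"fingers":-1},{"dp":[0,0,-0.06],"dr":[0,0,0],"fingers":-1}]'

```text
t: 15.35
eef_pos: [0.5287, -0.211, 0.2977]
eef_rot: [-0.027, 1.0, 0.0, -0.0]
wrist_force: [0.4, 0.8, 0.4]
grip_width: 0.0003
grip_force: 0.0
```

```bash
python3 - <<'E'
from h import *
i=[arm.read_camera(n) for n in("top","side")]
a=np.hstack([cv2.resize(i[k][r:r+h,c:c+h],(398,398),interpolation=cv2.INTER_CUBIC) for k,r,c,h in((0,180,185,120),(1,150,240,170))])
cv2.imwrite("pics/d4.png",a)
E
```

```text
(no output)
```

View pics/d4.png

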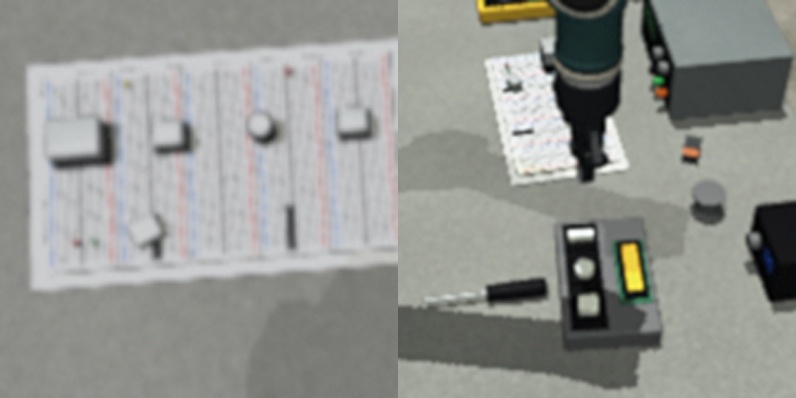

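The relay is home at (75,140), the round key at (585,268) has sprung back up, nothing else has moved, and the arm is clear.

```bash
python3 -c "
from plant import arm
print(arm.finish_job())"
```

```text
the job is handed in; nothing more can be done
None
```

The job is handed in: the relay was pushed home (8.7 N felt), then the round key was pressed about 8 mm (5.5 N) and sprang back. The arm is withdrawn, and the final pictures show nothing else moved.

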